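# Load a plaster cast into the light-curing unit and latch its gate

### The job

Set the plaster cast, teeth up, on the floor of the curing unit's loading chute, in front of the open gate, and let go of it only once it stands there. Then push the gate all the way in, so that it takes the cast into the unit and the brass spring catch clicks back out behind the gate's pin. Do not disturb the brush box, the mixing bowl or the shade case.

Things in the scene. Friction and masses are not known exactly. Their poses are not given: they have to be found in the camera images.
- unit: White light-curing unit with aluminium loading chute, one fixed piece. Origin: bench level, under the middle of the mouth, in the plane of the upright front; x points into the mouth (the way the gate is pushed; roughly the robot's left), z up, y left of x. Housing x 0 to 200, y -110 to 110, z to 190 mm. Mouth and chamber y -62 to 62, z 8 to 64, to x 170.
- mouth_brow (a point): Middle of the lower edge of the wall above the mouth (unit x 0, y 0, z 64 mm); the wall rises upright from there to z 190. A gripper pointing straight down cannot follow the gate home under it: lean it back 40 to 48 degrees from vertical, tips leading into the mouth. Axes as unit.
- load_spot (a point): Point on the chute floor (z 8 mm) on its centre line, 68 mm before the mouth: a good place for the middle of the cast, with finger room before and behind it along the chute. The chute runs from unit x -225 to the mouth, 80 mm clear between walls (y -40 to 40) with tops at z 34; open above and at its outer end.
- gate (a joint): Steel gate, upright plate 8 mm thick (unit x), 78 wide, z 10 to 54, sliding along the chute with about 6 N friction; stays where left and pushes along what stands before it. 0 = drawn out (outer face at unit x -165 mm), 0.179 m = home at its stop (outer face at x +14, inside the mouth). From about 0.135 to 0.171 the catch adds up to 8 N, then snaps out behind the pin.
- gate_face (a point): Middle of the gate's flat outer face, the face to push on, 26 mm above the chute floor (z 34 mm). Axes as unit; the gate slides along x. On the unit's -y side an ear, with a pin at its end, reaches from the gate over the chute wall (y -34 to -60, to z 54 mm): keep fingers within 30 mm of the centre line.
- catch (a joint): Brass spring catch, a wedge beside the mouth on the unit's -y side. 0 = sprung fully out (its rest, and latched). The gate's passing pin presses it back to about 0.010 m against 3 to 6 N; it springs back to 0 behind the pin. Latched: gate above 0.171 m and catch near 0.
- catch_nose (a point): Inner rear corner of the catch's nose at half its height (z 41 mm); at rest at unit x -6 mm, y -50 mm. Its dark housing: unit x -56 to 0, y -100 to -74, up to z 52 mm. Axes as unit.
- cast: White plaster cast of a jaw, 50 mm (x) by 62 (y) by 35 high, about 150 g, on the bench teeth up. Flat-sided base 26 high, a horseshoe of teeth on top. Origin: centre of underside; x to the front teeth, z up. Heel face x -25 (62 wide), front face x +25 (40 wide). Grip it across the 50 mm (closing along its x) and stand it with x along the chute, either way round.
- brush_box: Bystander: wooden box 85 x 85 x 80 mm with brushes and instruments standing in it, to 170 mm high. Origin: centre of underside.
- mixing_bowl: Bystander: small white ceramic bowl, 84 mm across, 35 high. Origin: centre of underside.
- shade_case: Bystander: flat black tooth-shade case 75 x 110 x 22 mm. Origin: centre of underside.
There are look-alikes about, which are no part of the job. Of the things that look like the cast, take the one that is farthest from the robot's base at the start.

How it is judged:
On the way, in this order (a step that is already met when the one before it is completed fails the run):
1. the cast stands teeth up on the chute floor ahead of the gate, let go (x of cast in the frame of unit between -0.15 and 0.04 m and x of cast in the frame of gate_face above 0.02 m and y of cast in the frame of unit between -0.03 and 0.03 m and z of cast in the frame of unit below 0.013 m and angle between cast's own z axis and vertical below 0.15 rad and contact force between cast and the fingers below 0.1 N and value of joint gate below 0.13 m), for 0.2 s.
2. the gate's pin is past the catch and the catch has sprung back behind it (value of joint gate above 0.17 m and value of joint catch below 0.002 m), for 0.2 s.
At the end, for the whole second after the job is handed in: The gate is home (joint above 0.170 m), the catch has sprung back out behind its pin (catch below 0.002 m), and the cast stands at rest, teeth up (within 0.15 rad), on the floor inside the unit, ahead of the gate (all of step 2 and x of cast in the frame of unit between 0.035 and 0.16 m and z of cast in the frame of unit below 0.013 m and angle between cast's own z axis and vertical below 0.15 rad and linear speed of cast below 0.02 m/s); the robot touches nothing.
It fails at once if the cast was let go above the chute floor (z of cast in the frame of unit above 0.022 m and contact force between cast and anything else below 0.05 N and x of cast in the frame of unit above -0.25 m).
It fails at once if the brush box was disturbed (moved 25 mm) (distance of brush_box from where it was at the start of the episode above 0.025 m).
It fails at once if the mixing bowl was disturbed (moved 25 mm) (distance of mixing_bowl from where it was at the start of the episode above 0.025 m).
It fails at once if the shade case was disturbed (moved 25 mm) (distance of shade_case from where it was at the start of the episode above 0.025 m).
It also fails if it takes over 56 s, if anything falls off the work surface, if the arm or the gripper's body presses on something with over 40 N, if the wrist force passes 120 N, or if a joint passes its speed limit or range.

### The arm

A 6-joint arm with a two-finger parallel gripper is mounted at the origin on the work surface. World frame = base frame: x ahead of the robot, y to its left, z up, the work surface at z = 0. Lengths are in m, angles in rad, forces in N, time in s.
With the tool pointing down it reaches from about 0.275 to 0.825 m from the base axis. Payload 4.9 kg.
Tool frame: the origin (TCP) lies midway between the tips of the shut fingers; the grasp point (between the pads) lies 19 mm behind it (bot.grip_depth is the distance from the TCP to the grasp point, in m); z points along the fingers, y is the line along which they close (so a half turn about z gives the same grasp; the last joint's range is limited). The gripper opens to 85 mm and grips with 20 to 120 N. Pads are 22 mm wide; open, the fingers measure 114 mm over their backs; the gripper's body (76 mm by 85 mm) begins 54 mm behind the grasp point. The pads swing forward as they close: fully open they stand 13 mm farther back than shut.
Start: joints at [-0.134, 0.326, -0.193, 1.052, 0, 1.437], TCP at [0.55, 0, 0.231] pointing down, gripper open.
Joint ranges: [-2.65, 2.65], [-0.97, 1.79], [-1.3, 1.35], [-1.93, 2.1], [-1.47, 1.37], [-3.14, 3.14]. Speed limits (rad/s): [2.57, 2.57, 3.14, 3.14, 3.14, 3.14].

### API

Orientations are given as a unit quaternion [w, x, y, z].
In Python, from cell import bot gives the robot as it stands. Calls block until the motion is done:
- bot.move_pose(position, orientation): joint-space move of the TCP to a pose.
- bot.move_linear(position, speed=0.15, rotation=None, until_force=None): straight line of the TCP; rotation=None keeps the orientation; speed is the mean speed in m/s. With until_force (N) it stops when the force on the tool has changed by that much, and returns True; else False.
- bot.goto_joints(angles): joint-space move.
- bot.set_gripper(opening, grasp_force=None): opening from 0.0 (shut) to 1.0 (fully open); grasp_force is the grip in N (None keeps the last); returns when the fingers have stopped.
- bot.wait(seconds).
- bot.solve_ik(position, orientation): joint angles nearest the present ones, or None.
- bot.camera(name): name is "scene" or "side" or "wrist"; returns the picture (420x560x3 uint8, red, green, blue); there is no depth.
- bot.calibration(name): a dict with "mtx" (3x3 intrinsics, pixels), "k1" (the pictures are not rectified: a ray, as slopes to the right and down, at radius r is drawn at 1 + k1 r^2 times it, then the intrinsics apply), "extrinsics" (4x4, takes a point from world to camera coordinates); the wrist camera has in their place "hand_eye" (4x4, takes a point from camera to tool coordinates, whose origin is the TCP and whose axes are the flange's). Camera axes: x right, y down, z forward; pixel columns grow to the right and rows downward; lengths in m; the calibration is good to about 2 mm. A picture is of the moment at which its call begins: read the wrist's pose just before it. calibration takes no time and is no camera call.
A pose or a line that the arm cannot do raises bot.PlanningError and nothing moves.
- bot.close_job(): hands the job in; it is judged then, once.
Trained networks look in the newest picture that a camera, given by its name, has taken for a name from the list of things; names that differ only in an ending like _2 or _b are one class to them, and where a whole thing is asked for, a point or a joint stands for the part that bears it (a point fixed in the world has none). Each returns a list of dicts, best first, with "confidence" (0 to 1); they miss things now and then, are a little off and sometimes report something else, mostly with a low value. They report only what shows in the picture. A call takes as long as a camera call. They do not tell look-alikes from the thing itself.
- bot.search_frame(camera, thing): "bbox" ([left, top, width, height] in pixels, round what is visible of it).
Readings, each from a call of its own:
- bot.read_clock(): time.
- bot.read_joint_positions(): joint angles.
- bot.read_joint_vel(): joint speeds.
- bot.read_joint_efforts(): joint torques, N m.
- bot.read_position(): TCP position.
- bot.read_tool_rot(): TCP orientation.
- bot.read_ft_force(): force on the tool from outside, world axes, zero at the start.
- bot.read_moment(): the same for the moment, N m.
- bot.read_gripper_width(): opening from 0.0 (shut) to 1.0 (fully open).
- bot.read_finger_force(): force on a finger pad.
Only numpy, scipy, OpenCV 4.12 (cv2) and the standard library are available. Lean on these libraries where they do the work, as an engineer would, in place of code of your own. Each camera call takes 0.05 s, during which the arm holds its last target. There are 200 camera calls.

## Working session

There is one attempt and no reset: what is moved stays moved. The work goes in short steps, each a Python script; the robot and the scene stay as the last script left them, time stands still between calls to the robot, and variables do not carry over. Pictures are saved under pics/ and viewed, at most 10 in all, crops included, and the job is handed in when it is done.

```bash
mkdir -p pics; python3 - <<'E'
from cell import bot
import cv2,numpy as np
for c in("scene","side"):
    im=bot.camera(c); cv2.imwrite(f"pics/{c}0.png",im[:,:,::-1])
    k=bot.calibration(c); print(c,np.round(k["mtx"],1).tolist(),k["k1"],np.round(k["extrinsics"],4).tolist())
    for t in("unit","gate","cast","catch","brush_box","mixing_bowl","shade_case","load_spot","catch_nose","mouth_brow","gate_face"):
        try: print(t,[(np.round(d["bbox"]).tolist(),round(d["confidence"],2)) for d in bot.search_frame(c,t)][:4])
        except Exception as e: print(t,e)
k=bot.calibration("wrist");print(k); print(bot.read_position(),bot.read_tool_rot(),bot.read_clock())
E
```

```text
scene [[507.4, 0.0, 283.4], [0.0, 507.4, 207.9], [0.0, 0.0, 1.0]] -0.16548117949443233 [[-0.6766, 0.7363, -0.0055, 0.4907], [0.5325, 0.4841, -0.6944, -0.1961], [-0.5086, -0.4728, -0.7196, 1.3894], [0.0, 0.0, 0.0, 1.0]]
unit [([283.0, 209.0, 239.0, 188.0], 0.74)]
gate [([294.0, 231.0, 42.0, 29.0], 0.64)]
cast [([246.0, 160.0, 26.0, 20.0], 0.9), ([273.0, 136.0, 24.0, 22.0], 0.87), ([287.0, 169.0, 27.0, 24.0], 0.79), ([296.0, 230.0, 40.0, 31.0], 0.69)]
catch [([331.0, 175.0, 56.0, 37.0], 0.68), ([348.0, 293.0, 4.0, 6.0], 0.57), ([284.0, 207.0, 233.0, 192.0], 0.33)]
brush_box [([144.0, 145.0, 50.0, 69.0], 0.67)]
mixing_bowl [([216.0, 261.0, 42.0, 36.0], 0.63)]
shade_case [([334.0, 175.0, 53.0, 38.0], 0.94)]
load_spot [([287.0, 208.0, 233.0, 190.0], 0.82)]
catch_nose [([345.0, 291.0, 7.0, 11.0], 0.46)]
mouth_brow [([285.0, 205.0, 233.0, 192.0], 0.67), ([217.0, 264.0, 40.0, 28.0], 0.59), ([142.0, 144.0, 51.0, 72.0], 0.21)]
gate_face [([296.0, 234.0, 41.0, 28.0], 0.57)]
side [[459.5, 0.0, 285.2], [0.0, 459.5, 206.8], [0.0, 0.0, 1.0]] -0.02937927781813416 [[-0.0672, -0.9977, -0.0069, -0.086]
[... 775 characters left out ...]
), ([252.0, 158.0, 31.0, 27.0], 0.46)]
{'mtx': array([[355.97427816,   0.        , 282.0986235 ],
       [  0.        , 355.97427816, 206.45154447],
       [  0.        ,   0.        ,   1.        ]]), 'k1': -0.04948395847091887, 'hand_eye': array([[ 7.99992206e-04, -9.54505388e-01, -2.98192595e-01,
         7.64100560e-02],
       [ 9.99999449e-01,  9.66387686e-04, -4.10575215e-04,
        -2.67551849e-04],
       [ 6.80065907e-04, -2.98192102e-01,  9.54505635e-01,
        -1.41717546e-01],
       [ 0.00000000e+00,  0.00000000e+00,  0.00000000e+00,
         1.00000000e+00]])}
[5.50012137e-01 3.12099315e-05 2.31272901e-01] [-1.35872970e-05  7.07101719e-01  7.07111844e-01  7.47146564e-06] 1.2
```

```bash
cat > h.py <<'E'
from cell import bot
import cv2,numpy as np
from scipy.spatial.transform import Rotation as R
def cam(c):
    k=bot.calibration(c)
    if c=="wrist":
        T=np.eye(4);q=bot.read_tool_rot();T[:3,:3]=R.from_quat(q,scalar_first=True).as_matrix();T[:3,3]=bot.read_position()
        E=np.linalg.inv(T@k["hand_eye"])
    else: E=k["extrinsics"]
    return k["mtx"],k["k1"],E
def proj(C,P):
    K,k1,E=C;P=np.atleast_2d(P)@E[:3,:3].T+E[:3,3];s=P[:,:2]/P[:,2:]
    s=s*(1+k1*(s**2).sum(1,keepdims=True));return s@K[:2,:2].T+K[:2,2]
def back(C,uv,z):
    K,k1,E=C
    s=cv2.undistortPoints(np.array([[uv]],float),K,np.array([k1,0,0,0.]))[0,0]
    d=E[:3,:3].T@np.r_[s,1];o=-E[:3,:3].T@E[:3,3];return o+d*(z-o[2])/d[2]
E
python3 - <<'E'
from h import *
S=cam("scene");D=cam("side")
for b in([246,160,26,20],[273,136,24,22],[287,169,27,24]):
    p=back(S,(b[0]+b[2]/2,b[1]+b[3]/2),.015);print("scene",p.round(3),np.hypot(*p[:2]).round(3))
for b in([358,242,35,30],[310,257,34,33],[377,286,39,36]):
    p=back(D,(b[0]+b[2]/2,b[1]+b[3]/2),.015);print("side",p.round(3),np.hypot(*p[:2]).round(3))
a=cv2.imread("pics/scene0.png");b=cv2.imread("pics/side0.png")
cv2.imwrite("pics/s_crop.png",cv2.resize(a[120:400,130:530],None,fx=2,fy=2,interpolation=3))
cv2.imwrite("pics/d_crop.png",cv2.resize(b[110:350,20:430],None,fx=1.95,fy=1.95,interpolation=3))
E
```

```text
scene [ 0.485 -0.304  0.015] 0.572
scene [ 0.374 -0.317  0.015] 0.49
scene [ 0.445 -0.2    0.015] 0.488
side [ 0.485 -0.305  0.015] 0.573
side [ 0.45  -0.2    0.015] 0.493
side [ 0.369 -0.321  0.015] 0.489
```

View pics/s_crop.png

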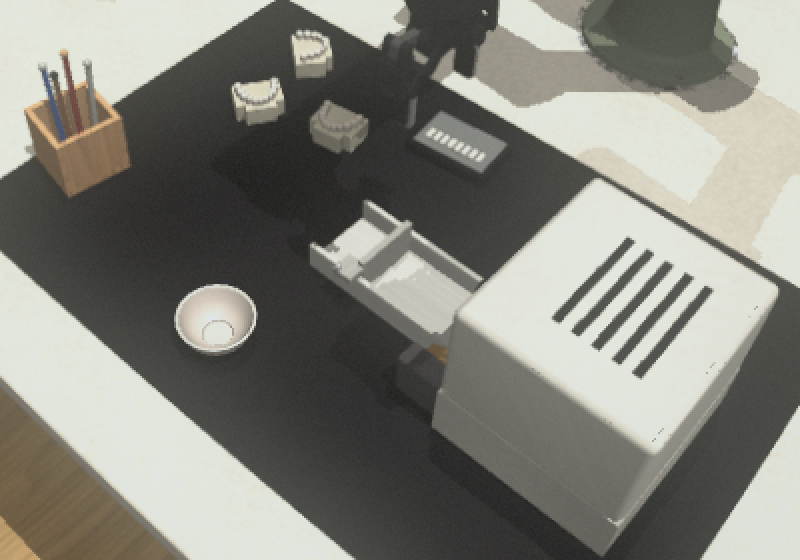

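View pics/d_crop.png

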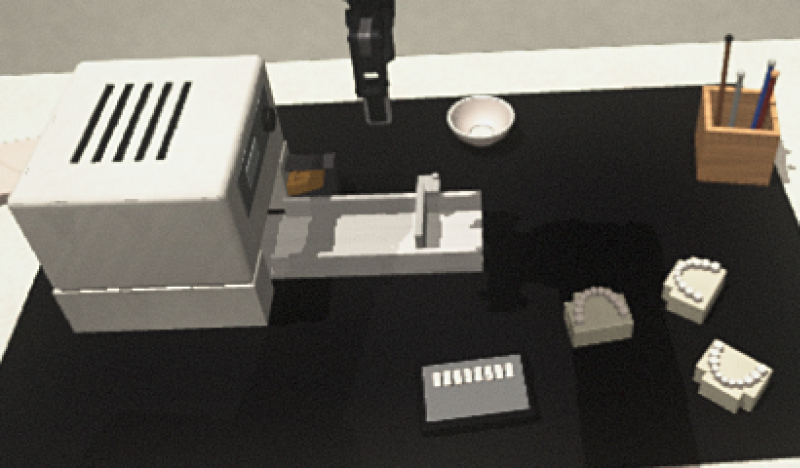

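Look-alikes, in scene full-frame pixels: (259,170) r=0.57 m, (285,147) r=0.49 m, (300,181) r=0.49 m. The first is the one meant, because it is farthest from the base; both cameras agree on (0.485,-0.304). The unit's chute runs roughly along world +y. Next I take closer wrist views over that cast and over the chute.

```bash
python3 - <<'E'
from h import *
S=cam("scene");D=cam("side")
f=lambda x,y:(x/2+130,y/2+120); g=lambda x,y:(x/1.95+20,y/1.95+110)
for n,z,p in(("top",.19,(597,180)),("top",.19,(778,290)),("top",.19,(657,450)),("top",.19,(458,318)),("chA",.034,(366,203)),("chB",.034,(312,245))): print(n,back(S,f(*p),z).round(3))
for n,z,p in(("top",.19,(78,63)),("top",.19,(262,57)),("top",.19,(12,203)),("top",.19,(233,205)),("chB",.034,(481,192)),("chA",.034,(483,250))): print(n,back(D,g(*p),z).round(3))
q=[0,2**-.5,2**-.5,0]
for n,p in(("chute",(.55,-.02,.30)),("cast",(.485,-.304,.16))):
    bot.move_pose(p,q); C=cam("wrist"); im=bot.camera("wrist"); np.savez(f"pics/w_{n}.npz",K=C[0],k1=C[1],E=C[2])
    cv2.imwrite(f"pics/w_{n}.png",im[:,:,::-1]); print(n,bot.read_position(),bot.read_clock())
    for t in("cast","gate"): print(t,[(np.round(d["bbox"]).tolist(),round(d["confidence"],2)) for d in bot.search_frame("wrist",t)][:4])
E
```

```text
top [0.487 0.15  0.19 ]
top [0.492 0.341 0.19 ]
top [0.699 0.336 0.19 ]
top [0.701 0.148 0.19 ]
chA [ 0.541 -0.079  0.034]
chB [ 0.627 -0.083  0.034]
top [0.692 0.332 0.19 ]
top [0.687 0.137 0.19 ]
top [0.481 0.331 0.19 ]
top [0.464 0.132 0.19 ]
chB [ 0.625 -0.087  0.034]
chA [ 0.536 -0.086  0.034]
chute [ 0.55000599 -0.02006846  0.29999759] 1.6417
cast [([190.0, 267.0, 44.0, 46.0], 0.65), ([162.0, 337.0, 25.0, 37.0], 0.63), ([210.0, 330.0, 51.0, 49.0], 0.56)]
gate [([277.0, 155.0, 86.0, 27.0], 0.9)]
cast [ 0.48598    -0.30312228  0.16072371] 3.0167
cast [([109.0, 167.0, 87.0, 86.0], 0.88), ([238.0, 151.0, 85.0, 87.0], 0.8), ([201.0, 7.0, 79.0, 92.0], 0.65)]
gate []
```

View pics/w_chute.png

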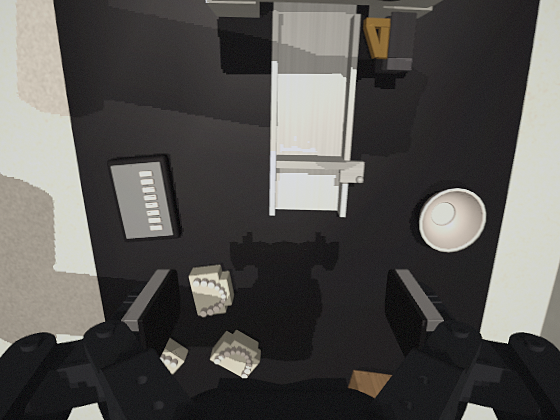

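View pics/w_cast.png

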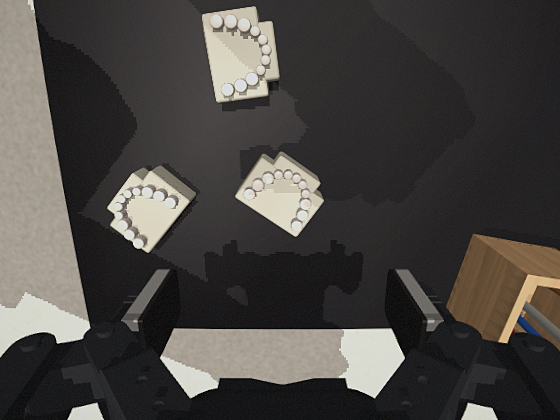

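The wrist view at the target shows the meant cast at (280,194). The chute is at px x 270–360, y 10–216, with the gate at y~165 and the catch at (380,40). One enlarged crop confirms both.

```bash
python3 - <<'E'
import cv2,numpy as np
a=cv2.imread("pics/w_cast.png")[140:250,225:335];b=cv2.imread("pics/w_chute.png")[0:222,260:408]
o=np.zeros((600,800,3),np.uint8)
o[:396,:396]=cv2.resize(a,(396,396),interpolation=2);o[:599,400:800]=cv2.resize(b,(400,599),interpolation=2)
cv2.imwrite("pics/zoom.png",o)
E
```

```text
(no output)
```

View pics/zoom.png

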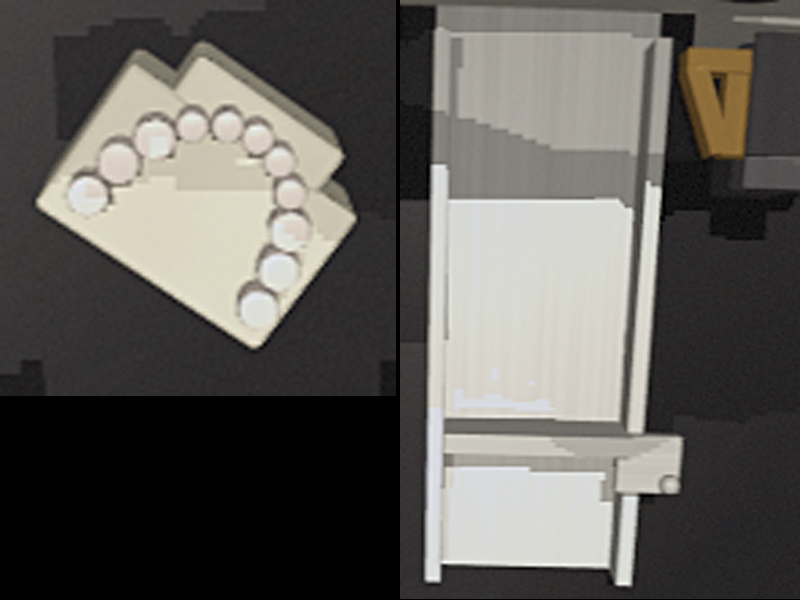

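```bash
python3 - <<'E'
from h import *
def L(n): d=np.load(f"pics/w_{n}.npz");return d["K"],float(d["k1"]),d["E"]
C=L("cast");P=[back(C,(225+x/3.6,140+y/3.6),.026) for x,y in((38,203),(255,347),(203,58),(342,157),(140,65),(355,215))]
for p in P:print(p.round(4))
hl,hr,fl,fr=P[:4];d=lambda a,b:np.linalg.norm(a-b).round(4)
h=(hl+hr)/2;f=(fl+fr)/2;print("heelw",d(hl,hr),"frontw",d(fl,fr),"len",d(h,f),"ctr",(h+f)/2,
 "yaw",[np.degrees(np.arctan2(*v[1::-1])).round(1) for v in((f-h),np.r_[-(hr-hl)[1],(hr-hl)[0],0],np.r_[-(fr-fl)[1],(fr-fl)[0],0])])
W=L("chute");B=lambda x,y,z:back(W,(260+(x-400)/2.7,y/2.7),z)
for n,p in dict(Lend=(440,581,.034),Rend=(615,585,.034),Ltop=(448,35,.034),Rtop=(653,40,.034),gl=(444,455,.054),gr=(616,458,.054),gl2=(444,435,.054),ear=(682,437,.054),catchn=(702,157,.041),floorL=(443,565,.008),floorR=(612,567,.008)).items():print(n,B(*p).round(4))
E
```

```text
[ 0.4479 -0.3047  0.026 ]
[ 0.497  -0.3393  0.026 ]
[ 0.4848 -0.2721  0.026 ]
[ 0.5156 -0.294   0.026 ]
[ 0.4711 -0.2736  0.026 ]
[ 0.519  -0.3074  0.026 ]
heelw 0.0601 frontw 0.0378 len 0.0479 ctr [ 0.48632457 -0.30254836  0.026     ] yaw [np.float64(54.5), np.float64(54.8), np.float64(54.5)]
Lend [ 0.5423 -0.083   0.034 ]
Rend [ 0.6212 -0.085   0.034 ]
Ltop [0.5466 0.1394 0.034 ]
Rtop [0.626  0.1381 0.034 ]
gl [ 0.5447 -0.0216  0.054 ]
gr [ 0.6155 -0.0228  0.054 ]
gl2 [ 0.5447 -0.0133  0.054 ]
ear [ 0.6422 -0.014   0.054 ]
catchn [0.6461 0.0947 0.041 ]
floorL [ 0.5433 -0.0839  0.008 ]
floorR [ 0.6238 -0.0849  0.008 ]
```

```bash
cat >> h.py <<'E'
YAW=np.radians(88.75);U=np.array([np.cos(YAW),np.sin(YAW),0]);V=np.array([-U[1],U[0],0]);O=np.array([.5867,.141,0])
def u2w(x,y,z): return O+U*x+V*y+np.array([0,0,z])
def ori(yax,zax):
    yax,zax=np.array(yax,float),np.array(zax,float);yax/=np.linalg.norm(yax);zax/=np.linalg.norm(zax)
    return R.from_matrix(np.c_[np.cross(yax,zax),yax,zax]).as_quat(scalar_first=True)
E
python3 - <<'E'
from h import *
a=np.radians(54.5);c=np.array([np.cos(a),np.sin(a),0]);dn=[0,0,-1]
G=np.array([.4863,-.3025,0])
z=44;zl=U*np.sin(np.radians(z))+np.array(dn)*np.cos(np.radians(z));pl=U*np.cos(np.radians(z))-np.array(dn)*np.sin(np.radians(z))
for s in(1,-1):
    print(s,bot.solve_ik(G+[0,0,.003],ori(s*c,dn)),bot.solve_ik(u2w(-.074,0,.011),ori(s*U,dn)))
for n,yv in(("V",V),("-V",-V),("p",pl),("-p",-pl)):
    print(n,[None if (q:=bot.solve_ik(u2w(x,0,zz),ori(yv,zl))) is None else np.round(q,2).tolist() for x,zz in((-.22,.09),(-.19,.027),(0.007,.027))])
E
```

```text
1 [-0.68533959  0.61281365 -0.39214587  0.56583681  0.         -0.0657477 ] [-0.0112578   0.62360331 -0.34105579  0.60613722  0.          0.01055882]
-1 [-0.68533959  0.61281365 -0.39214587  0.56583681  0.          3.07584495] [-0.0112578   0.62360331 -0.34105579  0.60613722  0.         -3.13103383]
V [[-0.58, 0.81, -0.01, 1.22, 0.63, -2.29], [-0.54, 0.87, -0.08, 1.07, 0.65, -2.24], [-0.23, 0.76, -0.32, 0.7, 0.75, -1.86]]
-V [[-0.58, 0.81, -0.01, 1.22, 0.63, 0.86], [-0.54, 0.87, -0.08, 1.07, 0.65, 0.9], [-0.23, 0.76, -0.32, 0.7, 0.75, 1.28]]
p [[-0.58, 0.81, -0.01, 1.22, 0.63, -0.71], [-0.54, 0.87, -0.08, 1.07, 0.65, -0.67], [-0.23, 0.76, -0.32, 0.7, 0.75, -0.29]]
-p [[-0.58, 0.81, -0.01, 1.22, 0.63, 2.43], [-0.54, 0.87, -0.08, 1.07, 0.65, 2.47], [-0.23, 0.76, -0.32, 0.7, 0.75, 2.85]]
```

```bash
python3 - <<'E'
from h import *
a=np.radians(54.5);c=np.array([np.cos(a),np.sin(a),0]);dn=[0,0,-1];G=np.array([.4863,-.3025,0])
bot.move_pose(G+[0,0,.10],ori(c,dn));bot.set_gripper(1.0)
print(bot.move_linear(G+[0,0,.003],.1,until_force=8),bot.read_position())
bot.set_gripper(0.0,50);print(bot.read_gripper_width(),bot.read_finger_force())
bot.move_linear(G+[0,0,.14],.15);print(bot.read_gripper_width(),bot.read_finger_force(),bot.read_ft_force())
bot.move_pose(u2w(-.074,0,.14),ori(U,dn))
bot.move_linear(u2w(-.074,0,.08),.1)
C=cam("wrist");im=bot.camera("wrist");s=bot.camera("side");print(bot.read_position(),bot.read_clock())
o=np.zeros((420,800,3),np.uint8);o[:,:400]=im[:,80:480];o[:300,400:]=cv2.resize(s[150:300,130:330],(400,300),interpolation=2)
cv2.imwrite("pics/hold.png",o[:,:,::-1])
E
```

```text
False [ 0.48677314 -0.30287556  0.00358798]
0.5757562189435831 53.06013286113739
0.5723993143574381 52.448864579200745 [ 0.83119439 -0.37587453 -1.98947448]
[0.58585961 0.06693609 0.08086698] 9.1167
```

View pics/hold.png

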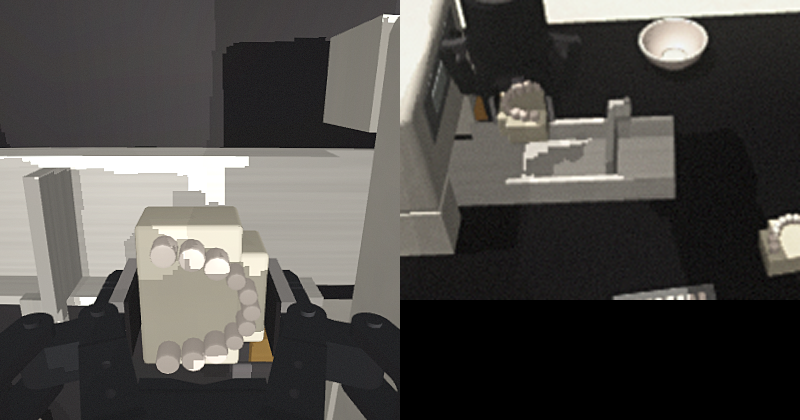

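The cast is held level between the pads (left panel, about (195,290)), square to the chute walls and ahead of the gate. Next I lower it, release it and check.

```bash
python3 - <<'E'
from h import *
bot.move_linear(u2w(-.074,0,.022),.08)
print(bot.move_linear(u2w(-.074,0,.0095),.03,until_force=5),bot.read_position(),bot.read_ft_force())
bot.wait(.2);bot.set_gripper(0.75);bot.wait(.3);print(bot.read_finger_force(),bot.read_gripper_width())
bot.set_gripper(1.0)
bot.move_linear(u2w(-.074,0,.15),.12)
p=u2w(-.10,0,.2);bot.move_pose(p,ori(U,[0,0,-1]))
im=bot.camera("wrist");s=bot.camera("side");print(bot.read_clock())
o=np.zeros((420,800,3),np.uint8);o[:,:400]=im[:,80:480];o[:300,400:]=cv2.resize(s[150:300,130:330],(400,300),interpolation=2)
cv2.imwrite("pics/placed.png",o[:,:,::-1])
E
```

```text
True [0.58552371 0.0670123  0.01175657] [-0.71009439 -0.73567604  4.69974312]
0.0 0.7481962257696374
13.2833
```

View pics/placed.png

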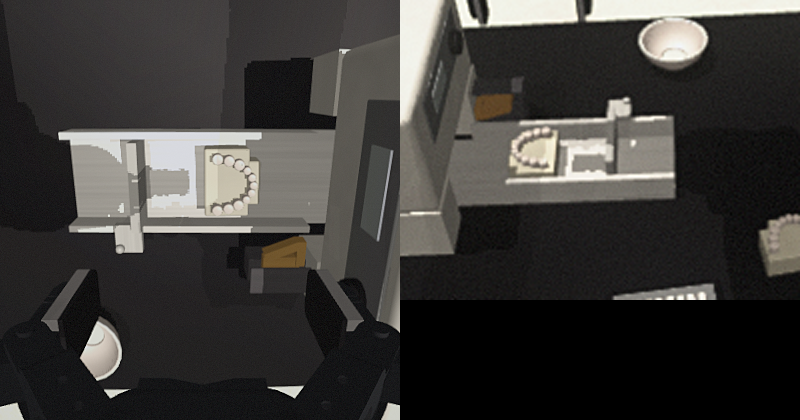

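The cast stands teeth up at about (230,182), centred between the walls, with the gate at (132,185) behind it. Next I shut the gripper, lean it back 44° and push.

```bash
python3 - <<'E'
from h import *
t=np.radians(44);q=ori(V,U*np.sin(t)-np.array([0,0,np.cos(t)]))
ux=lambda: np.dot(np.array(bot.read_position())-O,U)
bot.move_linear(u2w(-.20,0,.25),.2)
bot.set_gripper(0.0,60)
bot.move_pose(u2w(-.25,0,.16),q)
bot.move_linear(u2w(-.21,0,.027),.12)
print("contact",bot.move_linear(u2w(-.155,0,.027),.03,until_force=3),ux(),bot.read_ft_force())
x0=ux()
print(bot.move_linear(u2w(-.05,0,.027),.06,until_force=25),ux(),bot.read_ft_force())
print(bot.move_linear(u2w(x0+.165,0,.027),.05,until_force=35),ux()-x0,bot.read_ft_force(),bot.read_clock())
print(bot.move_linear(u2w(x0+.186,0,.027),.03,until_force=28),ux()-x0,bot.read_ft_force(),bot.read_clock())
s=bot.camera("scene");d=bot.camera("side")
o=np.zeros((500,800,3),np.uint8);o[:,:400]=cv2.resize(s[200:325,280:380],(400,500),interpolation=2);o[:400,400:]=cv2.resize(d[150:270,130:250],(400,400),interpolation=2)
cv2.imwrite("pics/pushed.png",o[:,:,::-1])
E
```

```text
contact True -0.16768352591893282 [ 0.78926476 -0.3160474   0.09531175]
False -0.05135794197334332 [-1.049514   -5.43623705  0.76319256]
False 0.16306265368310252 [-2.88240046 -7.8894179   1.79507391] 22.4083
True 0.17550576226011844 [-0.29196735 -5.36649715  4.1867984 ] 22.9417
```

View pics/pushed.png

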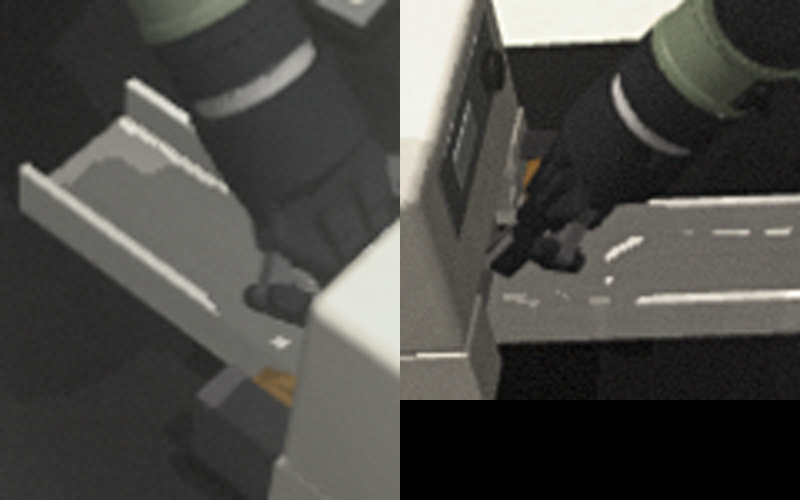

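The fingers are inside the mouth and the gate is out of sight. A force spike came at 175.5 mm. I push a little more to see whether this is the stop.

```bash
python3 - <<'E'
from h import *
ux=lambda: np.dot(np.array(bot.read_position())-O,U)
x=ux();print(x,bot.move_linear(u2w(x+.008,0,.027),.02,until_force=30),ux(),bot.read_ft_force())
bot.wait(.3);print(ux(),bot.read_ft_force())
bot.move_linear(u2w(-.12,0,.04),.12)
bot.move_linear(u2w(-.24,0,.16),.2)
t=np.radians(60);q=ori(-V,U*np.sin(t)-np.array([0,0,np.cos(t)]))
try: bot.move_pose(u2w(-.27,0,.10),q);print("cam low")
except bot.PlanningError as e: print(e)
w=bot.camera("wrist");s=bot.camera("scene");d=bot.camera("side");print(bot.read_clock())
print(bot.search_frame("wrist","gate"),bot.search_frame("side","catch_nose"))
o=np.zeros((600,800,3),np.uint8);o[:,:400]=cv2.resize(w[60:360,180:380],(400,600),interpolation=2);o[300:,400:]=cv2.resize(s[245:320,310:410],(400,300),interpolation=2);o[:300,400:]=cv2.resize(d[160:250,130:250],(400,300),interpolation=2)
cv2.imwrite("pics/final.png",o[:,:,::-1])
E
```

```text
0.007820696973195899 True 0.007764290878951321 [-1.55190455 -4.92218015  2.67846768]
0.007788612512352771 [-0.38096577 -5.7910765   4.28051691]
cam low
28.4417
[{'bbox': [249.5, 69.2, 89.0, 36.4], 'confidence': 0.58}] []
```

View pics/final.png

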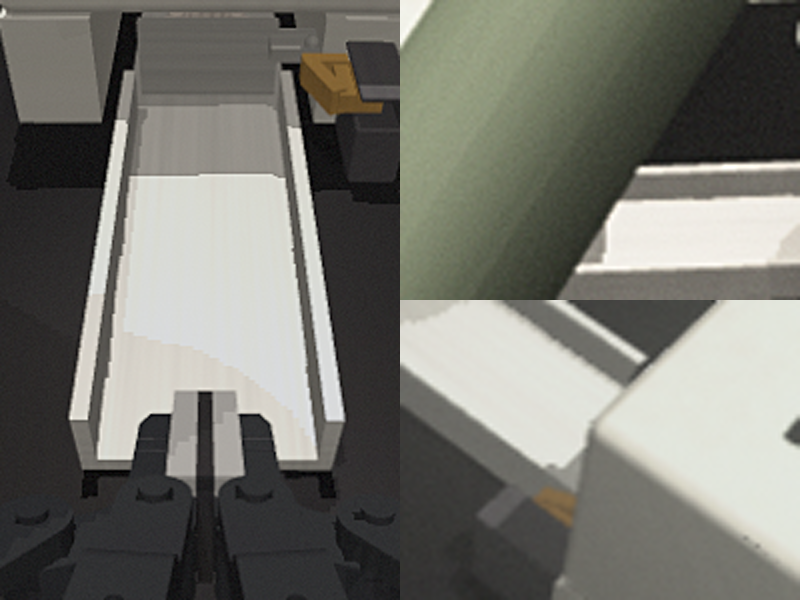

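The gate plate stands inside the mouth (left panel, about (208,55)). The brass nose at (330,80) has sprung out in front of the pin at (312,42). A second 30 N push moved the gate no farther, so it is at its stop. The arm is clear, so I hand in.

```bash
python3 -c "
from cell import bot
bot.wait(.3);print(bot.close_job())"
```

```text
the job is handed in; nothing more can be done
None
```

I set the cast teeth up in the chute, pushed the gate home onto its stop with the catch sprung back out behind its pin, and handed in the job; I did not see the cast inside the unit or the verdict.

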